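# Open the stencil frame and put the round panel back in register

### The arm

A 7-joint arm with a two-finger parallel gripper is mounted at the origin on the work surface. World frame = base frame: x ahead of the robot, y to its left, z up, the work surface at z = 0. Lengths are in mm, angles in rad, forces in N, time in s.
With the tool pointing down it reaches from about 400 to 900 mm from the base axis. Payload 5.5 kg.
Tool frame: the origin (TCP) lies at the very end of the fingers, on their centre line; the grasp point (between the pads) lies 19 mm behind it; z points along the fingers, y is the line along which they close (so a half turn about z gives the same grasp; the last joint's range is limited). The gripper opens to 92 mm and grips with 3 to 60 N. Pads are 19 mm wide; open, the fingers measure 130 mm over their backs; the gripper's body (75 mm by 190 mm) begins 47 mm behind the grasp point.
Start: joints at [-0.9, 0.501, -0.427, 1.55, 0.221, 1.138, -0.21], TCP at [257.747, 596.713, 226.729] pointing down, gripper open.
Joint ranges: [-2.88, 2.88], [-0.31, 2.03], [-1.54, 1.56], [0.2, 2.42], [-1.41, 4.55], [0.19, 2.02], [-2.57, 2.57]. Speed limits (rad/s): [2.57, 2.57, 3.14, 3.14, 3.14, 3.14, 3.14].

### API

Orientations are given as a unit quaternion [w, x, y, z].
In Python, from station import read_state, imaging, r gives the robot as it stands.
- The arm moves only by the shell command python3 -m inch 'ROWS' [FORCE]. ROWS is JSON, one flat list of numbers, 7 for each row, row after row: the shift along the tool's x, y, z in m, then the turn, a rotation vector about the tool's x, y, z in rad, then the opening, from -1 (shut) to 1 (fully open). In form: [tx, ty, tz, wx, wy, wz, gripper, tx, ty, tz, wx, wy, wz, gripper, ...]. A call has exactly 8 rows; each row shifts and turns the commanded pose from where the row before left it, along the tool's axes as they then stand; what a row does not reach is not made up. A row lasts 1/8 s, in which the tool goes at most 62.5 mm and 10.7 degrees, less where a joint would pass 70% of its speed; a pose out of reach is approached as far as the arm can. A call is refused whole if a number of a shift passes 0.0625 or a number of a turn 0.188, either way. A call with a gripper value outside its range is refused whole. The fingers move at their own pace and stop on an object; FORCE is the grip in N (left out, the last holds). Time passes only in rows, so rows that do not move let the fingers close, or fill a call up. It gives the time, the measured TCP pose, the force, the opening and the grip force at its end, in the units of the state.
- read_state(): the state, without advancing time (a new reading comes with each control period).
- imaging.capture(name): name is "scene" or "top"; returns a dict with "pixels" (480x640x3 uint8, blue, green, red), "z_map" (480x640 float32, mm along the optical axis (not along the pixel's ray), 0 where there is no reading), "fx", "fy", "cx", "cy" (pixels), "dist" ([k1, k2, p1, p2, k3] as OpenCV has them; the pictures are not rectified), "rvec" (rotation vector, rad) and "tvec" (3), from world to camera coordinates, as OpenCV has them. Camera axes: x right, y down, z forward; pixel columns grow to the right and rows downward; lengths in mm; the calibration is good to about 2 mm. A picture is of the moment at which its call begins.
- r.job_done(): hands the job in; it is judged then, once.
The state is a dict: "clock": time; "joint_pos": joint angles; "dq": joint speeds; "effort": joint torques, N m; "tool_pos": TCP position; "eef_rot": TCP orientation; "force": force on the tool from outside, world axes, zero at the start; "moment": the same for the moment, N m; "width": finger opening in mm; "grasp_force": force on a finger pad.
Only numpy, scipy, OpenCV 4.12 (cv2) and the standard library are available. Lean on these libraries where they do the work, as an engineer would, in place of code of your own. Each camera call takes 0.05 s, during which the arm holds its last target. There are 200 camera calls.

### The job

The round panel under the closed stencil frame has slipped out of register. With the fingertips under the front handle, gently push the counterweighted frame up past its balance point so that it stays raised against its stop by itself, then push the panel across the baseboard until it sits fully home against both register pins. Touch and push only: do not grip the handle or lift the panel, and leave the jar, squeegee and tub where they are.

Things in the scene. Friction and masses are not known exactly. Their poses are not given: they have to be found in the camera images.
- stencil_unit: fixed bench-top stencil printer: plywood baseboard 380 x 360 x 18 mm on feet, upper face 48 mm above the table, with a hinged frame. Origin on the table under it; x points from the operator's (handle) side to the hinge, y along the hinge axis. Board front edge at x = -180 mm. Hinge cheeks 110 mm tall at x = 150, y = +-155 mm; frame rest pads at x = -159, y = +-139 mm, up to 75 mm
- stencil_frame (a joint): angle of the hinged frame, rad: 0 = closed, level over the panel; grows as the handle goes up; 1.2 = fully raised on its stop. Balance point about 0.64: below it the frame falls shut if let go, beyond it it swings on at about 1 rad/s to the stop and stays. Needs about 1.5 N upward at the handle when closed, less as it rises. A counterweight behind the hinge swings back and down meanwhile
- frame_handle (a point): middle of the frame's front handle, moving with the frame: a level round steel bar 14 mm thick, 130 mm long, parallel to the hinge axis, carried at both ends 55 mm ahead of the frame's front edge. 375 mm from the hinge axis; closed, it is 87 mm above the table and 45 mm out in front of the baseboard, with only the table beneath
- frame_hinge (a point): middle of the hinge axis, level, 87 mm above the table, fixed. The frame of 22 mm square aluminium tube with a sheet steel stencil is 300 mm wide along the hinge and reaches 320 mm from the axis; closed, its underside is 76 mm above the table
- panel_center (a point): centre (half-way up) of the round primed wooden panel, 170 mm in diameter, 24 mm thick, about 0.35 kg, loose and flat on the baseboard under the frame; this point is 60 mm above the table. At the start it lies 25 to 55 mm short of home towards the handle and up to 20 mm to the side
- register_home (a point): where the panel's centre is when the panel is fully home, touching both register pins; fixed, 60 mm above the table. The pins are two steel pegs, 10 mm in diameter and 16 mm tall, on the baseboard on the hinge side of the panel, 69 mm farther towards the hinge than this point and 58 mm to either side
- paint_jar: closed jar of paint, 66 mm in diameter, 90 mm tall, standing beside the unit; origin at the centre of its underside
- bead_tub: empty clear plastic tub, 110 mm in diameter, 50 mm tall, standing beside the unit; origin at the centre of its underside
- squeegee: squeegee lying on its wooden grip, rubber blade up, 190 x 26 x 53 mm, beside the unit; origin at the centre of its underside, x along its length

How it is judged:
By the outcome, as a careful person would: the job done as asked, in the order asked, and still so for the second after the job is handed in, with the robot touching nothing.
It also fails if it takes over 54 s, if anything falls off the work surface, if the arm or the gripper's body presses on something with over 40 N, if the wrist force passes 120 N, or if a joint passes its speed limit or range.

## Working session

There is one attempt and no reset: what is moved stays moved. The work goes in short steps, Python scripts to look and compute and a shell command to move; the robot and the scene stay as the last step left them, time stands still between calls to the robot, and variables do not carry over. Pictures are saved under pics/ and viewed, at most 10 in all, crops included, and the job is handed in when it is done.

```bash
ls; mkdir -p pics; cat > h.py <<'E'
import numpy as np, cv2
from station import read_state, imaging, r
def cap(n,f=None):
    c=imaging.capture(n)
    if f: cv2.imwrite('pics/'+f,c['pixels'])
    c['K']=np.array([[c['fx'],0,c['cx']],[0,c['fy'],c['cy']],[0,0,1.]]);c['R']=cv2.Rodrigues(np.array(c['rvec'],float))[0];c['t']=np.array(c['tvec'],float).ravel()
    return c
def ray(c,uv):
    n=cv2.undistortPoints(np.array(uv,float).reshape(-1,1,2),c['K'],np.array(c['dist'],float)).reshape(-1,2)
    return -c['R'].T@c['t'], np.c_[n,np.ones(len(n))]@c['R']
def onz(c,uv,z):
    o,d=ray(c,uv); return o+d*((z-o[2])/d[:,2])[:,None]
def depth(c,uv):
    o,d=ray(c,uv); uv=np.array(uv,int).reshape(-1,2); return o+d*c['z_map'][uv[:,1],uv[:,0]][:,None]
E
python3 - <<'E'
from h import *
for n in('scene','top'):
    c=cap(n,n+'1.png'); print(n,-c['R'].T@c['t'],c['R'][2])
print(read_state())
E
```

```text
pics
scene [974.78945608  22.18476806 799.79549202] [-0.49150925 -0.09596707 -0.86556859]
top [ 377.59191002  -61.04954963 1059.64653835] [ 0.21795244 -0.00427107 -0.97595005]
{'clock': 0.1, 'joint_pos': array([-0.89977981,  0.50174687, -0.42680307,  1.55136211,  0.22079394,
        1.13828229, -0.21028614]), 'dq': array([-0.0001607 , -0.0035006 , -0.00064089, -0.00323149,  0.0001409 ,
       -0.00183   , -0.00175607]), 'effort': array([-1.12256751e-02, -5.67870641e+01, -5.83834693e+00, -2.79909915e+01,
       -6.89280499e-02,  2.40654568e-02,  2.03885872e-05]), 'tool_pos': array([257.57667629, 596.09417749, 225.77926499]), 'eef_rot': array([-2.08349629e-04,  2.02469161e-01,  9.79288249e-01, -8.48614876e-04]), 'force': array([-0.00441311,  1.28046965,  1.40106426]), 'moment': array([0.09504719, 0.02057353, 0.00148497]), 'grasp_force': 0.0, 'width': 91.54862367486422}
```

View pics/scene1.png

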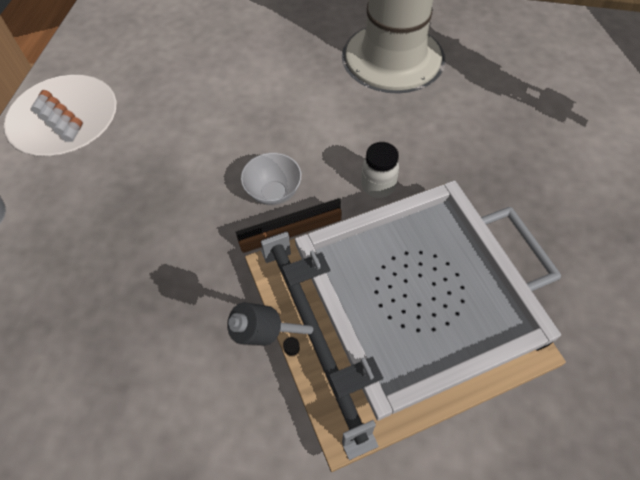

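View pics/top1.png

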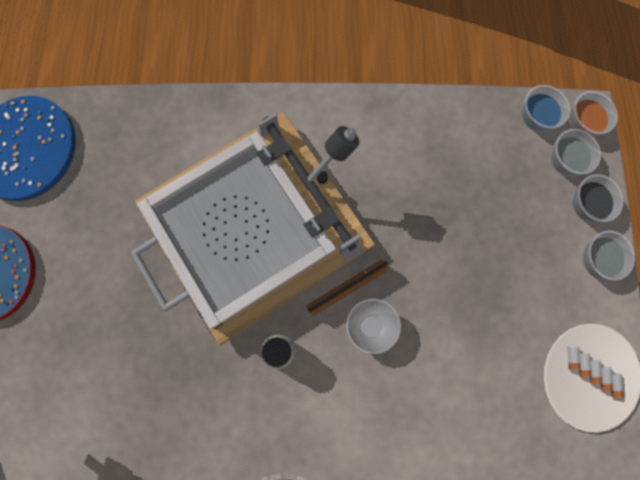

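Scene view: the handle bar runs from (512,212) to (557,275), the hinge rod from (280,250) to (360,437), and the jar is at (382,165). Top view: the bar runs from (134,252) to (165,307), the hinge from (268,125) to (350,243), the jar is at (277,350), the tub at (373,327) and the squeegee at (348,288).

```bash
python3 - <<'E'
from h import *
np.set_printoptions(precision=1,suppress=True)
a=cap('top');b=cap('scene')
print('handle top',onz(a,[[134,252],[165,307]],87)); print('handle scene',onz(b,[[512,212],[557,275]],87))
print('depth bar',depth(a,[[149,280]]),depth(b,[[534,243]]))
# frame: bright low-sat pixels at depth z 90..102 in both views
for n,c in(('top',a),('scene',b)):
    v,u=np.mgrid[0:480,0:640]; uv=np.c_[u.ravel(),v.ravel()]
    P=depth(c,uv).reshape(480,640,3); P0=P
    z=P[...,2]; hsv=cv2.cvtColor(c['pixels'],cv2.COLOR_BGR2HSV)
    m=((z>90)&(z<106)&(hsv[...,2]>150)&(hsv[...,1]<50)).astype(np.uint8)
    k,l,s,_=cv2.connectedComponentsWithStats(m); i=1+np.argmax(s[1:,4]); 
    q=P[m>0][:, :2]; 
    q=P[l==i][:,:2].astype(np.float32); print(n,'frame',s[i],cv2.minAreaRect(q),np.median(P[l==i][:,2]))
    # handle points
    m=((z>70)&(z<100)); h=P[m]; 
    w=((z>20)&(z<57)&(hsv[...,1]>70)&(hsv[...,2]>90)&(abs(P[...,0]-500)<350)&(abs(P[...,1])<420)).astype(np.uint8)
    print('board',cv2.minAreaRect(P[w>0][:,:2].astype(np.float32)),np.median(z[w>0]))
print('hinge ends',onz(a,[[268,125],[350,243]],87),onz(b,[[280,250],[360,437]],87))
print('jar top',onz(a,[[277,350]],90),onz(b,[[382,155]],90),'tub',onz(a,[[373,320]],50),'sq',onz(a,[[310,310],[387,265]],50))
E
```

```text
handle top [[556.6 303.5  87. ]
 [447.  232.3  87. ]]
handle scene [[449.9 235.6  87. ]
 [555.8 303.2  87. ]]
depth bar [[498.6 264.1  99.2]] [[508.5 267.4  93.9]]
top frame [ 138  132  197  197 4249] ((610.282958984375, 101.31918334960938), (300.2738037109375, 290.3159484863281), 33.06779861450195) 98.68731666319502
board ((609.6261596679688, 57.444915771484375), (409.5768127441406, 380.2293395996094), 33.11602020263672) 48.63088020444559
scene frame [ 296  181  265  237 7683] ((595.777099609375, 121.83869934082031), (300.575439453125, 343.9424133300781), 33.14536666870117) 97.03997585438265
board ((722.48046875, 44.47621154785156), (518.3904418945312, 274.7168273925781), 75.1074447631836) 47.35877290419239
hinge ends [[ 832.4   38.7   87. ]
 [ 577.3 -132.3   87. ]] [[ 584.8 -123.7   87. ]
 [ 842.1   40.    87. ]]
jar top [[366.9   9.7  90. ]] [[368.9  11.3  90. ]] tub [[ 426.4 -179.9   50. ]] sq [[ 446.3  -52.7   50. ]
 [ 538.8 -210.9   50. ]]
```

```bash
cat >> h.py <<'E'
from scipy.spatial.transform import Rotation as Ro
np.set_printoptions(precision=4,suppress=True)
def pose(az,pitch,skewroll=0):
    "tool z at azimuth az, pitched down by pitch (deg); tool y level; y to az+90"
    a,p=np.radians([az,pitch]); z=np.array([np.cos(a)*np.cos(p),np.sin(a)*np.cos(p),-np.sin(p)])
    y=np.array([-np.sin(a),np.cos(a),0]); return Ro.from_matrix(np.c_[np.cross(y,z),y,z])
def rows(p1,R1,N,p0=None,R0=None):
    s=read_state(); w,x,y,z=s['eef_rot']
    R0=Ro.from_quat([x,y,z,w]) if R0 is None else R0; p0=s['tool_pos'] if p0 is None else np.array(p0,float)
    d=(R0.inv()*R1).as_rotvec()/N; S=sum((Ro.from_rotvec(d*k).as_matrix() for k in range(N)))
    print(N,'x',np.linalg.solve(S,R0.inv().apply(np.array(p1)-p0))/1000,d,'ang/row',np.degrees(np.linalg.norm(d)))
E
python3 - <<'E'
from h import *
for az,pi in((-50,20),(-40,20)): rows([430,350,130],pose(az,pi),8);rows([430,350,130],pose(az,pi),16)
E
```

```text
8 x [-0.0258 -0.0119  0.0308] [ 0.0353 -0.1498  0.0507] ang/row 9.284691570775774
16 x [-0.0124 -0.0056  0.016 ] [ 0.0177 -0.0749  0.0254] ang/row 4.642345785387887
8 x [-0.0247 -0.0149  0.03  ] [ 0.022  -0.1516  0.0317] ang/row 8.962361234401401
16 x [-0.0118 -0.0073  0.0155] [ 0.011  -0.0758  0.0159] ang/row 4.4811806172007005
```

```bash
python3 -m inch '[-0.0124,-0.0056,0.014,0.0177,-0.0749,0.0254,-1,-0.0124,-0.0056,0.014,0.0177,-0.0749,0.0254,-1,-0.0124,-0.0056,0.014,0.0177,-0.0749,0.0254,-1,-0.0124,-0.0056,0.014,0.0177,-0.0749,0.0254,-1,-0.0124,-0.0056,0.014,0.0177,-0.0749,0.0254,-1,-0.0124,-0.0056,0.014,0.0177,-0.0749,0.0254,-1,-0.0124,-0.0056,0.014,0.0177,-0.0749,0.0254,-1,-0.0124,-0.0056,0.014,0.0177,-0.0749,0.0254,-1]' 10; python3 -c "
from h import *
print(read_state()['joint_pos'])
rows([430,350,130],pose(-50,20),8)"
```

```text
clock: 1.2
tool_pos: [341.7, 494.3, 147.6]
eef_rot: [0.275, 0.29, 0.908, -0.128]
force: [-0.4, 0.1, 0.5]
width: 16.5
grasp_force: 0.0
[-1.2097  0.6543 -0.1637  1.6249  0.6502  1.2927 -0.7248]
8 x [-0.0112 -0.0055  0.0176] [ 0.0177 -0.0746  0.0252] ang/row 4.62621440192861
```

```bash
python3 -m inch '[-0.0112,-0.0055,0.0176,0.0177,-0.0746,0.0252,-1,-0.0112,-0.0055,0.0176,0.0177,-0.0746,0.0252,-1,-0.0112,-0.0055,0.0176,0.0177,-0.0746,0.0252,-1,-0.0112,-0.0055,0.0176,0.0177,-0.0746,0.0252,-1,-0.0112,-0.0055,0.0176,0.0177,-0.0746,0.0252,-1,-0.0112,-0.0055,0.0176,0.0177,-0.0746,0.0252,-1,-0.0112,-0.0055,0.0176,0.0177,-0.0746,0.0252,-1,-0.0112,-0.0055,0.0176,0.0177,-0.0746,0.0252,-1]'; python3 -c "
from h import *
s=read_state();print(s['joint_pos'])
p=np.array(s['tool_pos']);w,x,y,z=s['eef_rot'];print(Ro.from_quat([x,y,z,w]).as_matrix())
cap('scene','s2.png')
rows([459,315,57],pose(-50,20),8)"
```

```text
clock: 2.2
tool_pos: [430.3, 350.3, 129.4]
eef_rot: [0.519, 0.346, 0.743, -0.242]
force: [0.4, -0.6, 0.2]
width: 0.3
grasp_force: 0.0
[-1.3374  0.916   0.0785  1.6799  0.8609  1.5097 -1.0898]
[[-0.2205  0.766   0.6038]
 [ 0.2624  0.6428 -0.7197]
 [-0.9394 -0.0003 -0.3428]]
8 x [0.0066 0.0001 0.0081] [-0.0005  0.0007  0.0002] ang/row 0.0468159835530648
```

View pics/s2.png

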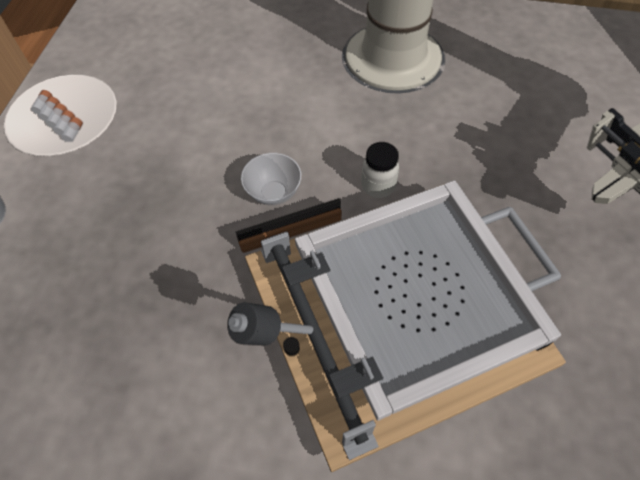

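The arm reached the pose, with the fingers right of the handle near (600,195) and the scene undisturbed. Next I'll go down and then in under the bar.

```bash
python3 -m inch '[0.009,0,0.007,0,0,0,-1,0.009,0,0.007,0,0,0,-1,0.009,0,0.007,0,0,0,-1,0.009,0,0.007,0,0,0,-1,0.009,0,0.007,0,0,0,-1,0.009,0,0.007,0,0,0,-1,0.006,0,0.004,0,0,0,-1,0,0,0,0,0,0,-1]'; python3 -c "
from h import *
c=cap('scene');cv2.imwrite('pics/s3.png',cv2.resize(c['pixels'][100:340,400:640],None,fx=2.4,fy=2.4))
rows([516,251,51],pose(-50,20),8)"
```

```text
clock: 3.25
tool_pos: [444.7, 332.9, 57.1]
eef_rot: [0.519, 0.346, 0.743, -0.243]
force: [-1.2, -0.2, 0.3]
width: 0.4
grasp_force: 0.0
8 x [-0.0039  0.0002  0.0131] [-0.     -0.0003  0.0001] ang/row 0.017281606247972436
```

View pics/s3.png

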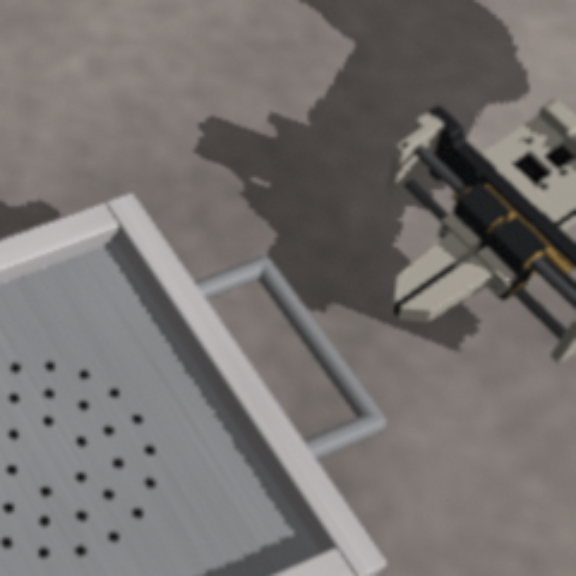

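The closed fingertips show at about (569,229), lined up with the middle of the bar from (512,212) to (557,275). Advancing beneath it.

```bash
python3 -m inch '[0.002,0,0.008,0,0,0,-1,-0.0045,0,0.014,0,0,0,-1,-0.0048,0,0.014,0,0,0,-1,-0.0048,0,0.014,0,0,0,-1,-0.0048,0,0.014,0,0,0,-1,-0.0048,0,0.014,0,0,0,-1,-0.0048,0,0.014,0,0,0,-1,-0.0048,0,0.014,0,0,0,-1]'; python3 -c "
from h import *
rows([518,249,72],pose(-50,20),8)"
```

```text
clock: 4.3
tool_pos: [516.3, 248.1, 50.5]
eef_rot: [0.519, 0.346, 0.743, -0.242]
force: [-0.5, -0.1, 0.3]
width: 0.6
grasp_force: 0.0
8 x [-0.0025  0.0002 -0.0009] [-0.     -0.0003  0.0001] ang/row 0.019496925817835103
```

```bash
python3 -m inch '[-0.0075,0,-0.0027,0,0,0,-1,-0.0075,0,-0.0027,0,0,0,-1,-0.0075,0,-0.0027,0,0,0,-1,-0.0076,0,-0.0025,0,0,0,-1,-0.0076,0,-0.0023,0,0,0,-1,-0.0076,0,-0.0022,0,0,0,-1,-0.0077,0,-0.002,0,0,0,-1,-0.0077,0,-0.0018,0,0,0,-1]'; python3 -c "
from h import *
a=cap('scene');cv2.imwrite('pics/s4.png',a['pixels'][100:400,300:640])
n=np.array([.545,-.839,0]);b=np.array([516,248,62.])
for t in np.arange(.16,.9,.08):
  f=lambda t:b+n*375*(1-np.cos(t))+[0,0,375*np.sin(t)]
  print(t,f(t)); rows(f(t+.08),pose(-50,20),4,f(t),pose(-50,20))"
```

```text
clock: 5.3
tool_pos: [517.8, 246.6, 114.6]
eef_rot: [0.519, 0.346, 0.743, -0.242]
force: [-0.3, 1.2, -1.2]
width: 0.3
grasp_force: 0.9
0.16 [518.6104 243.9814 121.7443]
4 x [-0.0074 -0.0002 -0.0011] [0. 0. 0.] ang/row 0.0
0.24 [521.8578 238.9822 151.1385]
4 x [-0.0075 -0.0003 -0.0005] [0. 0. 0.] ang/row 0.0
0.31999999999999995 [526.375  232.0282 179.9625]
4 x [-0.0075 -0.0003  0.0001] [0. 0. 0.] ang/row 0.0
0.39999999999999997 [532.1332 223.1638 208.0319]
4 x [-0.0075 -0.0004  0.0007] [0. 0. 0.] ang/row 0.0
0.48 [539.0954 212.4458 235.1672]
4 x [-0.0074 -0.0005  0.0013] [0. 0. 0.] ang/row 0.0
0.5599999999999999 [547.2172 199.9426 261.1948]
4 x [-0.0073 -0.0005  0.0018] [0. 0. 0.] ang/row 0.0
0.6399999999999999 [556.4467 185.7344 285.9483]
4 x [-0.0071 -0.0006  0.0024] [0. 0. 0.] ang/row 0.0
0.72 [566.7247 169.9119 309.2693]
4 x [-0.0069 -0.0006  0.003 ] [0. 0. 0.] ang/row 0.0
0.7999999999999999 [577.9856 152.5763 331.0085]
4 x [-0.0066 -0.0007  0.0035] [0. 0. 0.] ang/row 0.0
0.8799999999999999 [590.1572 133.8387 351.0271]
4 x [-0.0063 -0.0007  0.004 ] [0. 0. 0.] ang/row 0.0
```

View pics/s4.png

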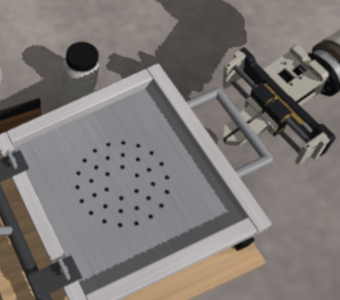

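The fingertips pass under the bar (crop ~(235,130)) and the frame has left its pads, with about 1.2 N on the tool. Continuing up the arc.

```bash
python3 -m inch '[-0.0074,-0.0002,-0.0011,0,0,0,-1,-0.0074,-0.0002,-0.0011,0,0,0,-1,-0.0074,-0.0002,-0.0011,0,0,0,-1,-0.0074,-0.0002,-0.0010,0,0,0,-1,-0.0075,-0.0003,-0.0005,0,0,0,-1,-0.0075,-0.0003,-0.0005,0,0,0,-1,-0.0075,-0.0003,-0.0005,0,0,0,-1,-0.0075,-0.0003,-0.0005,0,0,0,-1]'
python3 -m inch '[-0.0075,-0.0003,0.0001,0,0,0,-1,-0.0075,-0.0003,0.0001,0,0,0,-1,-0.0075,-0.0003,0.0001,0,0,0,-1,-0.0075,-0.0003,0.0001,0,0,0,-1,-0.0075,-0.0004,0.0007,0,0,0,-1,-0.0075,-0.0004,0.0007,0,0,0,-1,-0.0075,-0.0004,0.0007,0,0,0,-1,-0.0075,-0.0004,0.0007,0,0,0,-1]'; python3 -c "
from h import *
a=cap('scene');cv2.imwrite('pics/s5.png',a['pixels'][60:400,260:640]);print(read_state()['joint_pos'])"
```

```text
clock: 6.35
tool_pos: [525.7, 233.7, 172.6]
eef_rot: [0.519, 0.346, 0.743, -0.242]
force: [0.4, 1.2, -0.7]
width: 0.4
grasp_force: 0.6
clock: 7.35
tool_pos: [538.8, 213.8, 227.8]
eef_rot: [0.519, 0.346, 0.743, -0.242]
force: [-0.8, 0.5, 0.3]
width: 0.5
grasp_force: 0.3
[-1.1834  0.6719  0.204   1.8977  1.0336  1.3558 -0.9676]
```

View pics/s5.png

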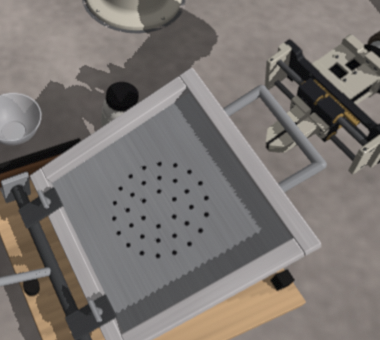

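The frame is at about 0.46 rad, with the bar still on the fingertips at crop (280,135). Continuing past balance.

```bash
python3 -m inch '[-0.0074,-0.0005,0.0013,0,0,0,-1,-0.0074,-0.0005,0.0013,0,0,0,-1,-0.0074,-0.0005,0.0013,0,0,0,-1,-0.0074,-0.0005,0.0013,0,0,0,-1,-0.0073,-0.0005,0.0018,0,0,0,-1,-0.0073,-0.0005,0.0018,0,0,0,-1,-0.0073,-0.0005,0.0018,0,0,0,-1,-0.0073,-0.0005,0.0018,0,0,0,-1]'
python3 -m inch '[-0.0071,-0.0006,0.0024,0,0,0,-1,-0.0071,-0.0006,0.0024,0,0,0,-1,-0.0071,-0.0006,0.0024,0,0,0,-1,-0.0071,-0.0006,0.0024,0,0,0,-1,-0.0069,-0.0006,0.003,0,0,0,-1,-0.0069,-0.0006,0.003,0,0,0,-1,-0.0069,-0.0006,0.003,0,0,0,-1,-0.0069,-0.0006,0.003,0,0,0,-1]'; python3 -c "
from h import *
a=cap('scene');cv2.imwrite('pics/s6.png',a['pixels'][:400,200:640]);print(read_state()['joint_pos'])"
```

```text
clock: 8.4
tool_pos: [556.3, 186.7, 278.7]
eef_rot: [0.519, 0.346, 0.743, -0.242]
force: [0.2, 0.4, -0.6]
width: 0.2
grasp_force: 0.1
clock: 9.4
tool_pos: [578.1, 153.4, 323.8]
eef_rot: [0.519, 0.346, 0.743, -0.242]
force: [-0.1, -0.2, -1.2]
width: 0.3
grasp_force: 0.0
[-1.1161  0.4831  0.2635  1.9365  1.1123  1.349  -0.8047]
```

View pics/s6.png

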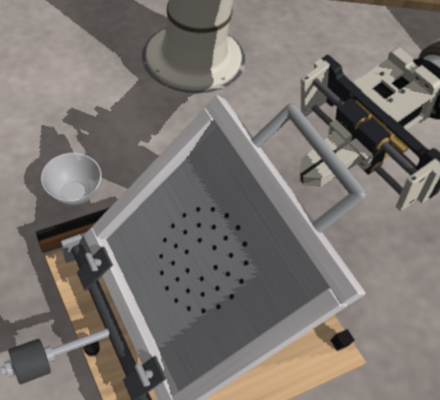

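The frame is past balance and has swung ahead of the fingers, with the bar at crop (325,150). Backing off.

```bash
python3 -m inch '[0.005,0,-0.014,0,0,0,-1,0.005,0,-0.014,0,0,0,-1,0.005,0,-0.014,0,0,0,-1,0.005,0,-0.014,0,0,0,-1,0.005,0,-0.014,0,0,0,-1,0.005,0,-0.014,0,0,0,-1,0.005,0,-0.014,0,0,0,-1,0.005,0,-0.014,0,0,0,-1]'; python3 -c "
from h import *
cap('scene','s7.png');cap('top','t7.png')
im=[cv2.imread('pics/%s7.png'%k) for k in 'st']
cv2.imwrite('pics/b7.png',np.vstack([im[0][100:400,60:640],im[1][60:360,60:640]]))"
```

```text
clock: 10.45
tool_pos: [500.8, 245.5, 324.4]
eef_rot: [0.519, 0.346, 0.743, -0.242]
force: [0.1, 0.0, 0.7]
width: 0.6
grasp_force: 0.0
```

View pics/b7.png

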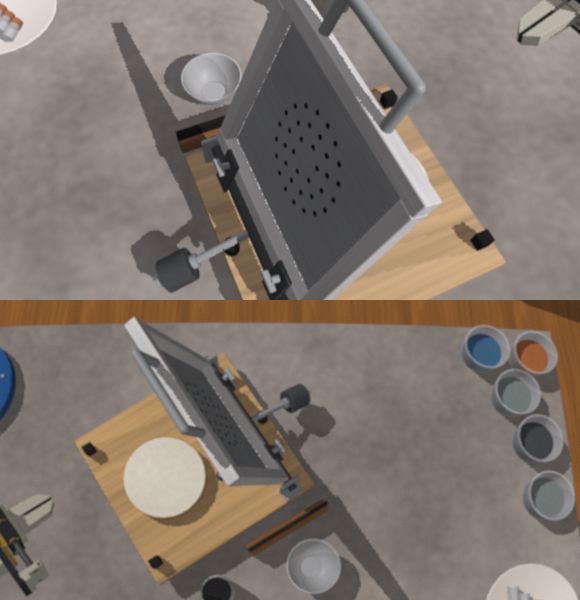

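The frame stands raised. In the top view the panel is fully visible around (225,238), the rest pads are at (150,210) and (217,323), and the near pin is at about (278,235).

```bash
cat >> h.py <<'E'
def panel(c):
    hsv=cv2.cvtColor(c['pixels'],cv2.COLOR_BGR2HSV)
    m=((hsv[...,2]>150)&(hsv[...,1]<70)).astype(np.uint8); m[:,:110]=0;m[:,330:]=0;m[:130]=0;m[345:]=0
    k,l,s,_=cv2.connectedComponentsWithStats(cv2.morphologyEx(m,cv2.MORPH_OPEN,np.ones((5,5))))
    i=1+np.argmax(s[1:,4]); ct=max(cv2.findContours((l==i).astype(np.uint8),0,1)[0],key=len)
    P=onz(c,ct.reshape(-1,2),72)[:,:2].astype(np.float32); return cv2.minEnclosingCircle(P),s[i]
E
python3 - <<'E'
from h import *
a=cap('top'); print('panel',panel(a))
g=a['pixels'].max(2)
def dark(x0,x1,y0,y1,th):
    m=(g[y0:y1,x0:x1]<th).astype(np.uint8); k,l,s,c=cv2.connectedComponentsWithStats(m); i=1+np.argmax(s[1:,4]); return c[i]+[x0,y0],s[i]
p=[]
for b in((138,164,198,222),(204,230,310,336)):
    c,s=dark(*b,60); p.append(onz(a,[c],73)[0]); print(c,s,p[-1])
p=np.array(p); y=p[0]-p[1]; print('dist',np.linalg.norm(y)); y/=np.linalg.norm(y); x=np.array([y[1],-y[0],0]); print('x',x,'az',np.degrees(np.arctan2(x[1],x[0])),'origin',p.mean(0)+159*x)
cr=a['pixels'][150:300,170:330]; cv2.imwrite('pics/p8.png',cv2.resize(cr,None,fx=4.5,fy=4,interpolation=cv2.INTER_CUBIC))
E
```

```text
panel (((593.239013671875, 124.37294006347656), 84.35120391845703), array([ 184,  197,   81,   81, 5148], dtype=int32))
[149.22 209.29] [  5   6  13  12 100] [649.8818 283.7335  73.    ]
[215.6733 321.9703] [  5   7  14  11 101] [419.8367 133.1602  73.    ]
dist 274.94190900097266
x [ 0.5477 -0.8367  0.    ] az -56.793717452572515 origin [621.9364  75.4109  73.    ]
```

View pics/p8.png

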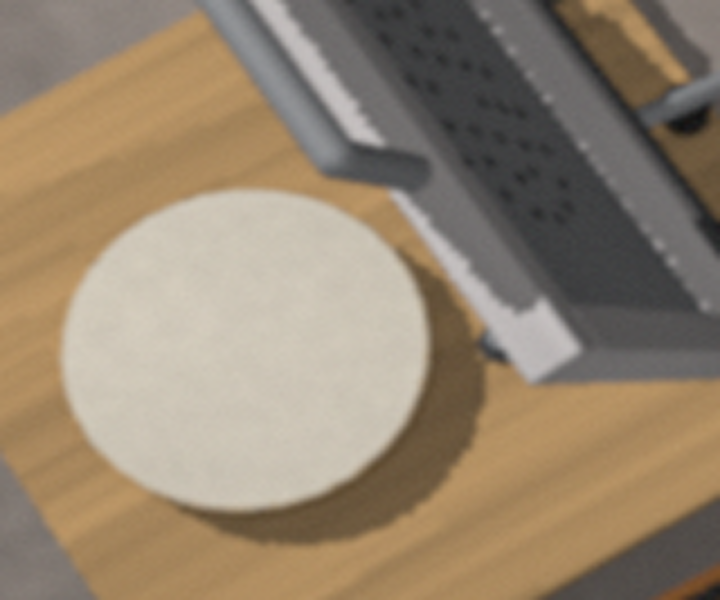

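The panel disc is at crop (245,350). The near pin's dark edge peeks out at crop (490,345), full (279,236), and is partly hidden by the frame.

```bash
cat >> h.py <<'E'
UX=np.array([.5477,-.8367]);UY=np.array([.8367,.5477]);UO=np.array([621.9,75.4])
def unit(p): q=np.atleast_2d(p)[:,:2]-UO; return np.c_[q@UX,q@UY]
E
python3 - <<'E'
from h import *
a=cap('top')
for z in(50,58,64): print(z,unit(onz(a,[[276.9,236],[279,236.2]],z)))
print(unit(panel(a)[0][0]),unit(read_state()['tool_pos']))
# from -UX, pitch 60
E
```

```text
50 [[ 36.2667 -50.9812]
 [ 39.7138 -53.7245]]
58 [[ 35.8238 -52.7891]
 [ 39.2435 -55.5106]]
64 [[ 35.4915 -54.145 ]
 [ 38.8908 -56.8502]]
[[-56.6733   2.8418]] [[-207.8319   -7.9024]]
```

```bash
python3 - <<'E'
from h import *
R=pose(-56.8,70); w=lambda x,y,z:np.r_[UO+x*UX+y*UY,z]
rows(w(-172,2,120),R,8); rows(w(-170,2,59),R,4,w(-172,2,120),R); rows(w(-145,2,59),R,8,w(-170,2,59),R)
E
```

```text
8 x [0.0165 0.0005 0.0211] [0.0108 0.1087 0.0109] ang/row 6.28788445145692
4 x [0.0047 0.     0.0145] [0. 0. 0.] ang/row 0.0
8 x [-0.0029  0.      0.0011] [0. 0. 0.] ang/row 0.0
```

```bash
python3 -m inch '[0.0165,0.0005,0.0211,0.0108,0.1087,0.0109,-1,0.0165,0.0005,0.0211,0.0108,0.1087,0.0109,-1,0.0165,0.0005,0.0211,0.0108,0.1087,0.0109,-1,0.0165,0.0005,0.0211,0.0108,0.1087,0.0109,-1,0.0165,0.0005,0.0211,0.0108,0.1087,0.0109,-1,0.0165,0.0005,0.0211,0.0108,0.1087,0.0109,-1,0.0165,0.0005,0.0211,0.0108,0.1087,0.0109,-1,0.0165,0.0005,0.0211,0.0108,0.1087,0.0109,-1]'; python3 - <<'E'
from h import *
s=read_state();print(s['joint_pos'],unit(s['tool_pos']))
R=pose(-56.8,70); w=lambda x,y,z:np.r_[UO+x*UX+y*UY,z]
rows(w(-170,2,59),R,6)
E
```

```text
clock: 11.65
tool_pos: [529.7, 219.3, 119.6]
eef_rot: [0.151, 0.47, 0.866, -0.082]
force: [-0.6, 0.5, -0.9]
width: 0.8
grasp_force: 0.0
[-0.7101  0.4762  0.067   1.8868  0.4236  0.8516 -0.366 ] [[-170.8825    1.6247]]
6 x [0.0033 0.0001 0.0095] [-0.0001 -0.0005 -0.0004] ang/row 0.036836903227247926
```

```bash
python3 -m inch '[0.0033,0.0001,0.0095,0,0,0,-1,0.0033,0.0001,0.0095,0,0,0,-1,0.0033,0.0001,0.0095,0,0,0,-1,0.0033,0.0001,0.0095,0,0,0,-1,0.0033,0.0001,0.0095,0,0,0,-1,0.0033,0.0001,0.0095,0,0,0,-1,0,0,0,0,0,0,-1,0,0,0,0,0,0,-1]'
python3 -m inch '[-0.003,0,0.0011,0,0,0,-1,-0.003,0,0.0011,0,0,0,-1,-0.003,0,0.0011,0,0,0,-1,-0.003,0,0.0011,0,0,0,-1,-0.003,0,0.0011,0,0,0,-1,-0.003,0,0.0011,0,0,0,-1,-0.003,0,0.0011,0,0,0,-1,-0.003,0,0.0011,0,0,0,-1]'
python3 - <<'E'
from h import *
s=read_state();print(unit(s['tool_pos']),s['force'])
a=cap('top','t9.png');p,_=panel(a);print(p,unit(p[0]))
E
```

```text
clock: 12.65
tool_pos: [530.3, 220.1, 59.7]
eef_rot: [0.153, 0.468, 0.866, -0.083]
force: [0.3, 0.8, 0.5]
width: 0.8
grasp_force: 0.0
clock: 13.65
tool_pos: [543.8, 200.1, 59.5]
eef_rot: [0.152, 0.468, 0.867, -0.082]
force: [-2.7, 2.7, 0.7]
width: 0.6
grasp_force: 1.9
[[-147.1482    2.9636]] [-2.7415  2.7499  0.7094]
((595.1069946289062, 121.61014556884766), 84.35354614257812) [[-53.3386   2.8916]]
```

```bash
python3 -m inch '[-0.003,0,0.0011,0,0,0,-1,-0.003,0,0.0011,0,0,0,-1,-0.003,0,0.0011,0,0,0,-1,-0.003,0,0.0011,0,0,0,-1,-0.003,0,0.0011,0,0,0,-1,-0.002,0,0.0007,0,0,0,-1,-0.001,0,0.0004,0,0,0,-1,0,0,0,0,0,0,-1]'
python3 - <<'E'
from h import *
s=read_state();print(unit(s['tool_pos']),s['force'])
a=cap('top','t10.png');p,_=panel(a);print(p,unit(p[0]))
cr=a['pixels'][150:300,170:330]; cv2.imwrite('pics/p10.png',cv2.resize(cr,None,fx=4.5,fy=4,interpolation=cv2.INTER_CUBIC))
E
```

```text
clock: 14.7
tool_pos: [554.7, 182.5, 59.5]
eef_rot: [0.153, 0.469, 0.866, -0.083]
force: [-1.3, 2.3, 0.5]
width: 0.3
grasp_force: 1.3
[[-126.418     2.3945]] [-1.2658  2.302   0.4983]
((602.4576416015625, 81.75251007080078), 106.2851791381836) [[-15.9637 -12.7882]]
```

View pics/p10.png

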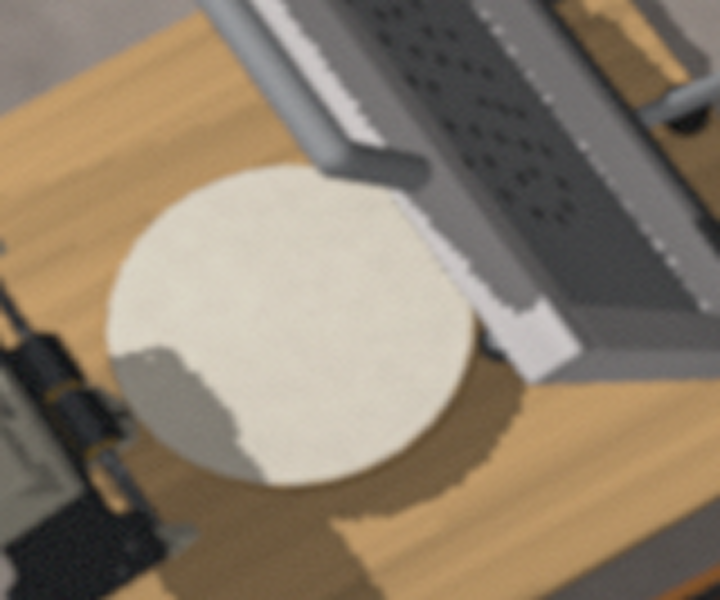

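The panel's edge at crop (472,330) is now only a few millimetres from the near pin at crop (490,345). I'll push slowly and watch the force.

```bash
python3 -m inch '[-0.0008,0,0.0003,0,0,0,-1,-0.0008,0,0.0003,0,0,0,-1,-0.0008,0,0.0003,0,0,0,-1,-0.0007,0,0.0003,0,0,0,-1,-0.0007,0,0.0003,0,0,0,-1,0,0,0,0,0,0,-1,0,0,0,0,0,0,-1,0,0,0,0,0,0,-1]'
python3 - <<'E'
from h import *
s=read_state();print(unit(s['tool_pos']),s['force'][:2]@UX,s['force'][:2]@UY)
E
```

```text
clock: 15.75
tool_pos: [557.0, 179.3, 59.4]
eef_rot: [0.153, 0.468, 0.866, -0.082]
force: [-2.7, 3.3, 0.4]
width: 0.4
grasp_force: 1.7
[[-122.472     2.5625]] -4.2723212253059435 -0.4119440142971758
```

```bash
python3 -m inch '[-0.0007,0,0.0003,0,0,0,-1,-0.0007,0,0.0003,0,0,0,-1,-0.0007,0,0.0003,0,0,0,-1,0,0,0,0,0,0,-1,0,0,0,0,0,0,-1,0,0,0,0,0,0,-1,0,0,0,0,0,0,-1,0,0,0,0,0,0,-1]'
python3 - <<'E'
from h import *
s=read_state();print(unit(s['tool_pos']),s['force'][:2]@UX,s['force'][:2]@UY)
E
```

```text
clock: 16.75
tool_pos: [558.2, 177.5, 59.3]
eef_rot: [0.153, 0.468, 0.866, -0.082]
force: [-2.3, 4.0, 1.4]
width: 0.3
grasp_force: 2.3
[[-120.2916    2.6299]] -4.60325222207407 0.3196164104067889
```

```bash
python3 -m inch '[-0.0007,0,0.0003,0,0,0,-1,-0.0007,0,0.0003,0,0,0,-1,-0.0007,0,0.0003,0,0,0,-1,0,0,0,0,0,0,-1,0,0,0,0,0,0,-1,0,0,0,0,0,0,-1,0,0,0,0,0,0,-1,0,0,0,0,0,0,-1]'
python3 - <<'E'
from h import *
s=read_state();print(unit(s['tool_pos']),s['force'][:2]@UX,s['force'][:2]@UY)
E
```

```text
clock: 17.75
tool_pos: [558.6, 177.2, 59.2]
eef_rot: [0.152, 0.468, 0.867, -0.082]
force: [-5.6, 6.5, 5.5]
width: 0.1
grasp_force: 4.4
[[-119.8408    2.7697]] -8.521464335671714 -1.1656666763669883
```

```bash
python3 -m inch '[-0.0008,0,0.0003,0,0,0,-1,-0.0008,0,0.0003,0,0,0,-1,-0.0008,0,0.0003,0,0,0,-1,-0.0008,0,0.0003,0,0,0,-1,0,0,0,0,0,0,-1,0,0,0,0,0,0,-1,0,0,0,0,0,0,-1,0,0,0,0,0,0,-1]'
cat >> h.py <<'E'
from scipy.optimize import least_squares
def panel2(c):
    "circle of known radius on the panel rim points, robust"
    hsv=cv2.cvtColor(c['pixels'],cv2.COLOR_BGR2HSV); 
    m=((hsv[...,1]<75)&(hsv[...,2]>85)).astype(np.uint8)
    e=cv2.Canny(c['pixels'],60,140); v,u=np.nonzero(e); P=onz(c,np.c_[u,v],72)[:,:2]; U=unit(P)
    c0=np.array([-27.,2.])
    for tol in(8,5,3,2):
        d=U-c0; rr=np.hypot(*d.T); k=abs(rr-84.6)<tol
        c0=least_squares(lambda q:np.hypot(*(U[k]-q).T)-84.6,c0,loss='soft_l1').x
    a=np.degrees(np.arctan2(*(U[k]-c0).T[::-1])); return c0,k.sum(),np.histogram(a,12,(-180,180))[0]
E
python3 - <<'E'
from h import *
s=read_state();print(unit(s['tool_pos']),s['force'][:2]@UX,s['force'][:2]@UY)
print(panel2(cap('top','t11.png')))
E
```

```text
clock: 18.75
tool_pos: [559.4, 177.0, 59.1]
eef_rot: [0.151, 0.467, 0.867, -0.081]
force: [-10.4, 10.8, 10.4]
width: 0.3
grasp_force: 7.5
[[-119.2396    3.3   ]] -14.763184356150564 -2.7847414205358665
(array([-25.3192,   3.0738]), np.int64(225), array([27, 23, 24, 29, 16,  5,  3,  4, 23, 30, 23, 18]))
```

```bash
python3 -m inch '[0.0060,0,-0.0022,0,0,0,-1,0.0060,0,-0.0022,0,0,0,-1,0.0060,0,-0.0022,0,0,0,-1,0.0060,0,-0.0022,0,0,0,-1,0.0060,0,-0.0022,0,0,0,-1,0,0,0,0,0,0,-1,0,0,0,0,0,0,-1,0,0,0,0,0,0,-1]'
python3 - <<'E'
from h import *
s=read_state();print(unit(s['tool_pos']),s['force'])
print(panel2(cap('top','t12.png')))
w=lambda x,y,z:np.r_[UO+x*UX+y*UY,z]
R=pose(-86.8,70); rows(w(-124,60,59.5),R,8); e=np.radians(30)
rows(w(-25.3-100*np.cos(e),3+100*np.sin(e),59.5),R,4,w(-124,60,59.5),R)
E
```

```text
clock: 19.8
tool_pos: [543.9, 199.0, 59.2]
eef_rot: [0.153, 0.469, 0.866, -0.083]
force: [0.1, -0.3, 0.9]
width: 0.3
grasp_force: 0.0
[[-146.1177    2.4063]] [ 0.0894 -0.2597  0.8691]
(array([-25.7161,   3.0168]), np.int64(223), array([18, 23, 24, 30, 19,  6,  3,  5, 23, 30, 22, 20]))
8 x [-0.001   0.0077  0.0003] [ 0.0223 -0.      0.0614] ang/row 3.7459276521279623
4 x [-0.0033 -0.      0.0012] [0. 0. 0.] ang/row 0.0
```

```bash
python3 -m inch '[-0.001,0.0077,0.0003,0.0223,0,0.0614,-1,-0.001,0.0077,0.0003,0.0223,0,0.0614,-1,-0.001,0.0077,0.0003,0.0223,0,0.0614,-1,-0.001,0.0077,0.0003,0.0223,0,0.0614,-1,-0.001,0.0077,0.0003,0.0223,0,0.0614,-1,-0.001,0.0077,0.0003,0.0223,0,0.0614,-1,-0.001,0.0077,0.0003,0.0223,0,0.0614,-1,-0.001,0.0077,0.0003,0.0223,0,0.0614,-1]'
python3 -m inch '[-0.0033,0,0.0012,0,0,0,-1,-0.0033,0,0.0012,0,0,0,-1,-0.0033,0,0.0012,0,0,0,-1,-0.0033,0,0.0012,0,0,0,-1,-0.002,0,0.0007,0,0,0,-1,-0.002,0,0.0007,0,0,0,-1,-0.001,0,0.0004,0,0,0,-1,0,0,0,0,0,0,-1]'
python3 - <<'E'
from h import *
s=read_state();u=unit(s['tool_pos'])[0];print(u,'dist',np.hypot(*(u-[-25.5,3])),s['force'][:2]@UX,s['force'][:2]@UY)
print(panel2(cap('top','t13.png')))
E
```

```text
clock: 20.85
tool_pos: [603.9, 212.4, 59.5]
eef_rot: [0.126, 0.677, 0.715, -0.119]
force: [-0.3, 0.0, 0.1]
width: 0.7
grasp_force: 0.0
clock: 21.85
tool_pos: [604.9, 193.2, 59.7]
eef_rot: [0.126, 0.676, 0.716, -0.119]
force: [-0.2, 0.5, 0.2]
width: 0.5
grasp_force: 0.0
[-107.8741   50.2837] dist 94.98020118880012 -0.5767449394294235 0.08172455930485398
(array([-25.5537,   3.3559]), np.int64(225), array([28, 23, 22, 31, 18,  6,  3,  5, 21, 27, 20, 21]))
```

Almost touching; now a gentle press from this side, 5 mm commanded.

```bash
python3 -m inch '[-0.001,0,0.0004,0,0,0,-1,-0.001,0,0.0004,0,0,0,-1,-0.001,0,0.0004,0,0,0,-1,-0.001,0,0.0004,0,0,0,-1,-0.001,0,0.0004,0,0,0,-1,0,0,0,0,0,0,-1,0,0,0,0,0,0,-1,0,0,0,0,0,0,-1]'
python3 - <<'E'
from h import *
s=read_state();u=unit(s['tool_pos'])[0];print(u,'dist',np.hypot(*(u-[-25.5,3])),s['force'][:2]@UX,s['force'][:2]@UY)
print(panel2(cap('top','t14.png')))
E
```

```text
clock: 22.9
tool_pos: [605.0, 192.0, 59.5]
eef_rot: [0.125, 0.676, 0.717, -0.117]
force: [-1.4, 7.9, 2.0]
width: 0.4
grasp_force: 3.9
[-106.8021   49.7382] dist 93.77895100357415 -7.396458965011344 3.1847323161697174
(array([-25.5617,   3.306 ]), np.int64(225), array([28, 23, 23, 31, 16,  6,  3,  5, 22, 27, 20, 21]))
```

The near (−y) pin is in firm contact. Now the same from the other side.

```bash
python3 -m inch '[0.006,0,-0.0022,0,0,0,-1,0.006,0,-0.0022,0,0,0,-1,0.006,0,-0.0022,0,0,0,-1,0.006,0,-0.0022,0,0,0,-1,0.006,0,-0.0022,0,0,0,-1,0,0,0,0,0,0,-1,0,0,0,0,0,0,-1,0,0,0,0,0,0,-1]'
python3 - <<'E'
from h import *
w=lambda x,y,z:np.r_[UO+x*UX+y*UY,z]
A=w(-152,3,59.5);RA=pose(-56.8,70);R=pose(-26.8,70);B=w(-124,-54,59.5)
print(unit(read_state()['tool_pos']));rows(A,RA,8); rows(B,R,8,A,RA); e=np.radians(30)
rows(w(-25.5-97*np.cos(e),3.2-97*np.sin(e),59.5),R,5,B,R)
E
```

```text
clock: 23.95
tool_pos: [603.4, 219.2, 59.6]
eef_rot: [0.126, 0.677, 0.716, -0.119]
force: [-0.0, 0.0, -0.3]
width: 0.7
grasp_force: 0.0
[[-130.4676   63.3141]]
8 x [ 0.0004 -0.0081 -0.0001] [-0.0224 -0.     -0.0615] ang/row 3.746980246782202
8 x [-0.0017 -0.0078  0.0006] [-0.0224 -0.     -0.0615] ang/row 3.7499999999999996
5 x [-0.0032  0.0001  0.0012] [0. 0. 0.] ang/row 0.0
```

```bash
python3 -m inch '[0.0004,-0.0081,-0.0001,-0.0224,0,-0.0615,-1,0.0004,-0.0081,-0.0001,-0.0224,0,-0.0615,-1,0.0004,-0.0081,-0.0001,-0.0224,0,-0.0615,-1,0.0004,-0.0081,-0.0001,-0.0224,0,-0.0615,-1,0.0004,-0.0081,-0.0001,-0.0224,0,-0.0615,-1,0.0004,-0.0081,-0.0001,-0.0224,0,-0.0615,-1,0.0004,-0.0081,-0.0001,-0.0224,0,-0.0615,-1,0.0004,-0.0081,-0.0001,-0.0224,0,-0.0615,-1]'
python3 -m inch '[-0.0017,-0.0078,0.0006,-0.0224,0,-0.0615,-1,-0.0017,-0.0078,0.0006,-0.0224,0,-0.0615,-1,-0.0017,-0.0078,0.0006,-0.0224,0,-0.0615,-1,-0.0017,-0.0078,0.0006,-0.0224,0,-0.0615,-1,-0.0017,-0.0078,0.0006,-0.0224,0,-0.0615,-1,-0.0017,-0.0078,0.0006,-0.0224,0,-0.0615,-1,-0.0017,-0.0078,0.0006,-0.0224,0,-0.0615,-1,-0.0017,-0.0078,0.0006,-0.0224,0,-0.0615,-1]'
python3 -m inch '[-0.0032,0,0.0012,0,0,0,-1,-0.0032,0,0.0012,0,0,0,-1,-0.0032,0,0.0012,0,0,0,-1,-0.0032,0,0.0012,0,0,0,-1,-0.0032,0,0.0012,0,0,0,-1,0,0,0,0,0,0,-1,0,0,0,0,0,0,-1,0,0,0,0,0,0,-1]'
python3 - <<'E'
from h import *
s=read_state();u=unit(s['tool_pos'])[0];print(u,'dist',np.hypot(*(u-[-25.5,3])),s['force'][:2]@UX,s['force'][:2]@UY)
print(panel2(cap('top','t15.png')))
E
```

```text
clock: 24.95
tool_pos: [540.9, 204.5, 59.4]
eef_rot: [0.153, 0.467, 0.867, -0.082]
force: [0.2, 0.3, 0.0]
width: 0.8
grasp_force: 0.0
clock: 25.95
tool_pos: [508.8, 149.8, 59.6]
eef_rot: [0.169, 0.227, 0.958, -0.04]
force: [0.1, -0.7, -0.5]
width: 0.4
grasp_force: 0.0
clock: 26.95
tool_pos: [523.9, 142.6, 59.2]
eef_rot: [0.169, 0.228, 0.958, -0.04]
force: [0.7, 0.8, 0.6]
width: 0.7
grasp_force: 0.0
[-109.9398  -45.1676] dist 97.21211946566466 -0.33338031723853384 1.0170184469179409
(array([-25.7317,   2.941 ]), np.int64(228), array([25, 23, 23, 28, 19,  6,  2,  6, 23, 30, 22, 21]))
```

```bash
python3 -m inch '[-0.0013,0,0.0005,0,0,0,-1,-0.0013,0,0.0005,0,0,0,-1,-0.0013,0,0.0005,0,0,0,-1,-0.001,0,0.0004,0,0,0,-1,-0.001,0,0.0004,0,0,0,-1,-0.001,0,0.0004,0,0,0,-1,0,0,0,0,0,0,-1,0,0,0,0,0,0,-1]'
python3 - <<'E'
from h import *
s=read_state();u=unit(s['tool_pos'])[0];print(u,'dist',np.hypot(*(u-[-25.5,3])),s['force'][:2]@UX,s['force'][:2]@UY)
print(panel2(cap('top','t16.png')))
E
```

```text
clock: 28.0
tool_pos: [528.0, 142.0, 58.6]
eef_rot: [0.168, 0.226, 0.959, -0.039]
force: [-13.9, 5.4, 10.6]
width: 0.7
grasp_force: 7.4
[-107.1357  -42.1341] dist 93.28172658579892 -12.134481645820054 -8.688832111507065
(array([-25.0609,   3.8952]), np.int64(208), array([14, 19, 24, 27, 17,  5,  3,  4, 22, 29, 22, 22]))
```

```bash
python3 -m inch '[0.006,0,-0.0022,0,0,0,-1,0.006,0,-0.0022,0,0,0,-1,0.006,0,-0.0022,0,0,0,-1,0.006,0,-0.0022,0,0,0,-1,0.006,0,-0.0022,0,0,0,-1,0,0,0,0,0,0,-1,0,0,0,0,0,0,-1,0,0,0,0,0,0,-1]'
python3 - <<'E'
from h import *
for i in range(2): print(panel2(cap('top','t17%d.png'%i)))
w=lambda x,y,z:np.r_[UO+x*UX+y*UY,z]
A=w(-140,3,59.5);RA=pose(-56.8,70)
print(unit(read_state()['tool_pos']));rows(A,RA,8)
E
```

```text
clock: 29.05
tool_pos: [502.3, 153.5, 59.1]
eef_rot: [0.169, 0.228, 0.958, -0.04]
force: [-0.0, 0.6, 0.1]
width: -0.0
grasp_force: 0.0
(array([-24.801 ,   3.9739]), np.int64(228), array([29, 22, 24, 29, 16,  5,  2,  4, 23, 30, 22, 22]))
(array([-24.8215,   3.9671]), np.int64(228), array([30, 22, 24, 29, 15,  5,  2,  4, 23, 29, 23, 22]))
[[-130.8493  -57.3643]]
8 x [-0.0011  0.0076  0.0003] [ 0.0225 -0.      0.0615] ang/row 3.7542164388660204
```

The second side-push slid the panel about 1.2 mm round the near pin onto the far one, where it stopped firmly. I'll finish with a centred push to confirm both contacts.

```bash
python3 -m inch '[-0.0011,0.0077,0.0003,0.0225,0,0.0615,-1,-0.0011,0.0077,0.0003,0.0225,0,0.0615,-1,-0.0011,0.0077,0.0003,0.0225,0,0.0615,-1,-0.0011,0.0077,0.0003,0.0225,0,0.0615,-1,-0.0011,0.0077,0.0003,0.0225,0,0.0615,-1,-0.0011,0.0077,0.0003,0.0225,0,0.0615,-1,-0.0011,0.0077,0.0003,0.0225,0,0.0615,-1,-0.0011,0.0077,0.0003,0.0225,0,0.0615,-1]'
python3 -m inch '[-0.0035,0,0.0013,0,0,0,-1,-0.0035,0,0.0013,0,0,0,-1,-0.0035,0,0.0013,0,0,0,-1,-0.0035,0,0.0013,0,0,0,-1,-0.0025,0,0.0009,0,0,0,-1,-0.0015,0,0.0005,0,0,0,-1,0,0,0,0,0,0,-1,0,0,0,0,0,0,-1]'
python3 - <<'E'
from h import *
s=read_state();u=unit(s['tool_pos'])[0];print(u,s['force'][:2]@UX,s['force'][:2]@UY)
print(panel2(cap('top','t18.png')))
E
```

```text
clock: 30.15
tool_pos: [548.4, 194.9, 59.7]
eef_rot: [0.152, 0.47, 0.866, -0.083]
force: [-0.0, 0.5, -1.1]
width: 0.4
grasp_force: 0.0
clock: 31.15
tool_pos: [558.5, 178.8, 59.8]
eef_rot: [0.153, 0.468, 0.867, -0.083]
force: [-0.0, 0.7, -0.1]
width: 0.1
grasp_force: 0.0
[-121.2297    3.5424] -0.5665630253492676 0.33312111204244316
(array([-24.8715,   3.9724]), np.int64(224), array([30, 21, 24, 29, 16,  5,  2,  4, 23, 30, 22, 18]))
```

```bash
python3 -m inch '[-0.0012,0,0.0004,0,0,0,-1,-0.0012,0,0.0004,0,0,0,-1,-0.0012,0,0.0004,0,0,0,-1,-0.0012,0,0.0004,0,0,0,-1,-0.001,0,0.0004,0,0,0,-1,-0.001,0,0.0004,0,0,0,-1,0,0,0,0,0,0,-1,0,0,0,0,0,0,-1]'
python3 - <<'E'
from h import *
s=read_state();u=unit(s['tool_pos'])[0];print(u,s['force'][:2]@UX,s['force'][:2]@UY)
print(panel2(cap('top','t19.png')))
E
python3 -m inch '[0.006,0,-0.0022,0,0,0,-1,0.006,0,-0.0022,0,0,0,-1,0.006,0,-0.0022,0,0,0,-1,0.006,0,-0.0022,0,0,0,-1,0.006,0,-0.0022,0,0,0,-1,0.006,0,-0.0022,0,0,0,-1,0,0,0,0,0,0,-1,0,0,0,0,0,0,-1]'
python3 - <<'E'
from h import *
print(panel2(cap('top','t20.png')),unit(read_state()['tool_pos']))
E
```

```text
clock: 32.2
tool_pos: [560.1, 176.9, 59.5]
eef_rot: [0.151, 0.467, 0.868, -0.081]
force: [-9.5, 8.0, 5.3]
width: 0.5
grasp_force: 6.0
[-118.7533    3.8827] -11.904636605735188 -3.600635378694429
(array([-24.7839,   4.0211]), np.int64(224), array([29, 22, 24, 28, 16,  5,  2,  6, 23, 29, 22, 18]))
clock: 33.25
tool_pos: [541.6, 204.4, 60.0]
eef_rot: [0.153, 0.468, 0.866, -0.083]
force: [-0.6, 0.4, 0.3]
width: 0.4
grasp_force: 0.0
(array([-24.7769,   3.9768]), np.int64(223), array([25, 23, 24, 28, 15,  5,  2,  5, 22, 30, 22, 22])) [[-151.7948    3.4215]]
```

```bash
python3 -m inch '[0.01,0,-0.02,0,0,0,-1,0.01,0,-0.02,0,0,0,-1,0.01,0,-0.02,0,0,0,-1,0.01,0,-0.02,0,0,0,-1,0.01,0,-0.02,0,0,0,-1,0.01,0,-0.02,0,0,0,-1,0,0,0,0,0,0,-1,0,0,0,0,0,0,-1]'
python3 - <<'E'
from h import *
c=cap('top','t21.png'); o=cv2.imread('pics/t7.png'); d=cv2.absdiff(o,c['pixels']).max(2)
print('frame region',d[80:200,190:330].mean(),'jar/tub/squeegee',d[260:360,255:410].mean(),panel2(c))
r.job_done()
E
```

```text
clock: 34.3
tool_pos: [488.4, 284.9, 151.7]
eef_rot: [0.153, 0.468, 0.866, -0.083]
force: [0.5, -0.5, 0.6]
width: 0.4
grasp_force: 0.0
frame region 4.092559523809523 jar/tub/squeegee 3.4443225806451614 (array([-24.7647,   4.0165]), np.int64(229), array([30, 21, 24, 28, 17,  5,  2,  5, 23, 30, 22, 22]))
the job is handed in; nothing more can be done
```

The job is handed in at 34 s: the frame stands raised on its stop, and the panel sits firm against both register pins (judged from push force and its measured position, as the far pin was hidden); the jar, squeegee and tub were not moved.

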